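# Seal the tea caddy with its wing knob

### The job

Close the acrylic tea caddy airtight: swing its flip-top lid down onto the foam seal, then press the lid down on the springy seal, gently and by feel, and while it is held down turn the wing knob clockwise until it is fully home, so that the hidden tongue passes under the front lip and keeps the lid clamped when you let go. Do not crush the seal, do not force the tongue against the edge of the lip, and leave the jars and other things around it standing where they are.

Things in the scene. Friction and masses are not known exactly. Their poses are not given: they have to be found in the camera images.
- caddy: Clear acrylic box, 150 (x) x 190 (y) x 90 mm high, 4 mm walls, fastened to the worktop. Origin: centre of its underside; z up, -x its front, y its width. The lid's hinge runs along y at x = +64 mm, z = 110 mm. A hidden aluminium lip (5 mm thick) runs inside the front wall, its inner edge 22 mm in front of the knob's axis; a springy foam strip lies on top of it.
- seal_mid (a point): Plan position of the middle of the foam strip (12 x 176 mm), fixed to the caddy 123 mm in front of the hinge, at hinge height. The strip and lip sit on a height-adjustable collar whose height is NOT measured: the foam's top lies anywhere from 10 mm below to 10 mm above this point. The foam pushes back 4.5 N per mm; it is spoilt above 15 N (3.3 mm; about 20 N of push at the knob).
- lid (a joint): Hinge of the bamboo flip-top lid (139 x 188 x 6 mm, about 110 g), rad. 0 = level, positive = open, front edge rising; range -0.13 to 0.9. Friction of 0.16 N m holds it where it is left. Starts open; meets the foam between -0.085 and 0.085. From there its front must sink 1.8 mm more (8 N at the foam, 11 N of straight push at the knob) before the tongue passes under the lip.
- lid_front (a point): Middle of the lid's front edge, on its upper face, 137 mm from the hinge axis; moves with the lid (its x axis points along the lid to the hinge, z out of the upper face). The lid's underside passes through the hinge axis.
- knob (a joint): Angle of the wing knob, rad; grows clockwise seen from above. 0 to 0.4 = open (wing about along the lid's front edge); 1.5 = end stop, fully home: wing square to the front edge, tongue under the lip. Friction 0.05 N m. With the lid not low enough the tongue's side meets the lip's edge and blocks at 0.4 to 0.8; over 20 N there (about 0.5 N m on the knob) harms it.
- knob_grip (a point): Grip point on the knob's axis, 23 mm above the lid's upper face, 90 mm in front of the hinge, mid-width. Turns and leans with knob and lid; gripping it out of square levers the lid. Wing: 10 mm thick (point's y), 44 mm long (x), 6 to 34 mm above the lid; under it a flange of radius 14, height 3 mm. Below the lid a tongue (34 long, 12 wide, 4 mm thick, its top 11.2 mm under the lid's underside) points to the point's -x.
- jar_a: Small glass jar with a purple screw lid, 52 mm across, 85 mm high; bystander, to be left alone; origin: centre of its underside
- jar_b: Small glass jar with a purple screw lid, 52 mm across, 85 mm high; bystander, to be left alone; origin: centre of its underside
- jar_c: Small glass jar with a purple screw lid, 52 mm across, 85 mm high; bystander, to be left alone; origin: centre of its underside
- sugar: White ceramic sugar bowl, 90 mm across, 92 mm high; bystander, to be left alone; origin: centre of its underside
- spoon: Bamboo feeding spoon lying flat, 160 mm long along its x; bystander, to be left alone
- strainer: Steel tea strainer, 70 mm bowl 26 mm high with a handle to its -x, 120 mm; bystander, to be left alone; origin: centre of its underside
- teaglass: Empty tea glass, 64 mm across, 80 mm high; bystander, to be left alone; origin: centre of its underside

How it is judged (in metres and radians):
On the way:
1. the lid has been swung down near level, below 0.13 rad, while the knob is still open (below 0.5 rad) (value of joint lid below 0.13 rad and value of joint knob below 0.5 rad), for 0.2 s.
At the end, for the whole second after the job is handed in: The knob is turned to within 0.2 rad of its stop (above 1.3 rad) and, with nothing touching it, the lid stays clamped down at rest (below 0.11 rad): it still presses the foam with more than 3.5 N and the tongue pulls up under the lip with more than 1.5 N (value of joint knob above 1.3 rad and contact force between knob_c1 and anything else above 1.5 N and contact force between lid_c1 and anything else above 3.5 N and value of joint lid below 0.11 rad and velocity of joint lid below 0.05 rad/s).
It fails at once if the lid presses the foam seal with more than 15 N (contact force between lid_c1 and anything else above 15 N).
It fails at once if the tongue is forced against the lip with more than 20 N (contact force between knob_c1 and anything else above 20 N).
It fails at once if a jar or another thing around the caddy is shoved more than 30 mm or, being upright, tipped over (distance of any of jar_a, jar_b, jar_c, sugar, spoon, strainer, teaglass from where it was at the start of the episode above 0.03 m or angle between any of jar_a, jar_b, jar_c, sugar, spoon, strainer, teaglass's own z axis and vertical above 0.5 rad).
It also fails if it takes over 51 s, if anything falls off the work surface, if the arm or the gripper's body presses on something with over 40 N, if the wrist force passes 120 N, or if a joint passes its speed limit or range.

### The arm

A 7-joint arm with a two-finger parallel gripper is mounted at the origin on the work surface. World frame = base frame: x ahead of the robot, y to its left, z up, the work surface at z = 0. Lengths are in mm, angles in degrees, forces in N, time in s.
With the tool pointing down it reaches from about 400 to 850 mm from the base axis. Payload 4.5 kg.
Tool frame: the origin (TCP) lies between the finger pads; the fingertips stand 11 mm ahead of it and the grasp point (between the pads) lies 8 mm behind it; z points along the fingers, y is the line along which they close (so a half turn about z gives the same grasp; the last joint's range is limited). The gripper opens to 88 mm and grips with 3 to 60 N. Pads are 18 mm wide; open, the fingers measure 123 mm over their backs; the gripper's body (75 mm by 187 mm) begins 45 mm behind the grasp point.
Start: joints at [76.593, 39.483, -11.15, 89.685, 9.013, 51.709, -12.324], TCP at [165.41, -602.737, 249.743] pointing down, gripper open.
Joint ranges: [-172.22, 172.22], [-26.19, 119.32], [-84.43, 86.54], [7.71, 146.69], [-57.33, 237.33], [2.42, 119.75], [-152.13, 152.13]. Speed limits (degrees/s): [147.25, 147.25, 180, 180, 180, 180, 180].

### API

Orientations are given as a 3x3 rotation matrix whose columns are the frame's x, y, z axes.
In Python, from rig import bot gives the robot as it stands.
- The arm moves only by the tool servo_tool, never from a script. Its argument "commands" is a list of rows, each a list of 3 entries, a list of its own where there are three numbers: the finger opening in cm, from 0 to 8.81, then the shift along the world's x, y, z in cm, then the turn, a rotation vector about the world's x, y, z in degrees. A call has 1 to 20 rows; each row shifts and turns the commanded pose from where the row before left it; what a row does not reach is not made up. A row lasts 1/8 s, in which the tool goes at most 62.5 mm and 10.7 degrees, less where a joint would pass 70% of its speed; a pose out of reach is approached as far as the arm can. A call is refused whole if a number of a shift passes 6.25 or a number of a turn 10.7, either way. A call with a gripper value outside its range is refused whole. The fingers move at their own pace and stop on an object; "grip_force" is the grip in N (left out, the last holds). Time passes only in rows, so rows that do not move let the fingers close. It gives the time, the measured TCP pose, the force, the opening and the grip force at its end, in the units of the state.
- bot.get_obs(): the state, without advancing time (a new reading comes with each control period).
- bot.capture(name): name is "side" or "top" or "wrist"; returns a dict with "image" (480x640x3 uint8, red, green, blue), "mtx" (3x3 intrinsics, pixels), "k1" (the pictures are not rectified: a ray, as slopes to the right and down, at radius r is drawn at 1 + k1 r^2 times it, then the intrinsics apply), "eye" and "orientation" of the camera in the world; the wrist camera has in their place "T_tool_cam" (4x4, takes a point from camera to tool coordinates, whose origin is the TCP and whose axes are the flange's). Camera axes: x right, y down, z forward; pixel columns grow to the right and rows downward; lengths in mm; the calibration is good to about 2 mm. A picture is of the moment at which its call begins: read the wrist's pose just before it. There is no depth.
- bot.sign_off(): hands the job in; it is judged then, once.
Trained networks look in a picture, given as the dict that the camera call returned (one of the last four; its "shot" number tells which), for a name from the list of things; names that differ only in an ending like _2 or _b are one class to them, and where a whole thing is asked for, a point or a joint stands for the part that bears it (a point fixed in the world has none). Each returns a list of dicts, best first, with "confidence" (0 to 1); they miss things now and then, are a little off and sometimes report something else, mostly with a low value. They report only what shows in the picture. A call takes as long as a camera call.
- bot.find_in(picture, target): "box" ([left, top, right, bottom] in pixels, round what is visible of it).
- bot.mark_of(picture, target): "point" ([column, row] in pixels: a listed point, or the origin of a listed thing).
The state is a dict: "t": time; "joint_pos": joint angles; "qd": joint speeds; "tau": joint torques, N m; "position": TCP position; "orientation": TCP orientation; "force": force on the tool from outside, world axes, zero at the start; "moment": the same for the moment, N m; "finger_gap": opening from 0.0 (shut) to 1.0 (fully open); "finger_force": force on a finger pad.
Only numpy, scipy, OpenCV 4.12 (cv2) and the standard library are available. Lean on these libraries where they do the work, as an engineer would, in place of code of your own. Each camera call takes 0.05 s, during which the arm holds its last target. There are 200 camera calls.

## Working session

There is one attempt and no reset: what is moved stays moved. The work goes in short steps, Python scripts to look and compute and a tool call to move; the robot and the scene stay as the last step left them, time stands still between calls to the robot, and variables do not carry over. Pictures are saved under pics/ and viewed, at most 10 in all, crops included, and the job is handed in when it is done.

Besides the shell and the picture viewer there is one more tool, called after "Call:" in YAML: its name, and indented under it one key for each argument. servo_tool: Moves the arm, as the interface text tells. Its arguments: {"type":"object","properties":{"commands":{"type":"array"},"grip_force":{"type":"number"}},"required":["commands"]}

```bash
mkdir -p pics
cat > h.py <<'E'
import numpy as np, cv2
from rig import bot
def ray(p,uv,o=None):
    K=np.array(p["mtx"]);k=p["k1"]
    d=np.linalg.inv(K)@[uv[0],uv[1],1]; s=d[:2]
    u=s.copy()
    for _ in range(30): u=s/(1+k*(u@u))
    v=np.array([u[0],u[1],1.])
    if "eye" in p: R=np.array(p["orientation"]);e=np.array(p["eye"])
    else:
        T=np.array(p["T_tool_cam"]);Ro=np.array(o["orientation"]);R=Ro@T[:3,:3];e=np.array(o["position"])+Ro@T[:3,3]
    v=R@v; return e,v/np.linalg.norm(v)
def tri(rs):
    A=sum(np.eye(3)-np.outer(v,v) for e,v in rs);b=sum((np.eye(3)-np.outer(v,v))@e for e,v in rs)
    x=np.linalg.solve(A,b); return x,[np.linalg.norm((np.eye(3)-np.outer(v,v))@(x-e)) for e,v in rs]
def proj(p,X,o=None):
    if "eye" in p: R=np.array(p["orientation"]);e=np.array(p["eye"])
    else:
        T=np.array(p["T_tool_cam"]);Ro=np.array(o["orientation"]);R=Ro@T[:3,:3];e=np.array(o["position"])+Ro@T[:3,3]
    c=R.T@(np.array(X)-e); u=c[:2]/c[2]; u=u*(1+p["k1"]*(u@u)); K=np.array(p["mtx"])
    return (K@[u[0],u[1],1])[:2]
E
python3 - <<'E'
from h import *
np.set_printoptions(precision=1,suppress=True)
o=bot.get_obs();print(o["position"],np.array(o["orientation"]),o["force"],o["t"])
P={n:bot.capture(n) for n in("side","top","wrist")}
for n,p in P.items():
    cv2.imwrite(f"pics/{n}0.png",p["image"][:,:,::-1])
    if n!="wrist":print(n,p["eye"],np.array(p["orientation"])[:,2])
    else: print(np.array(p["T_tool_cam"]))
for t in ["caddy","seal_mid","lid_front","knob_grip","jar_a","sugar","spoon","strainer","teaglass"]:
    rs=[]
    for n,p in P.items():
        m=bot.mark_of(p,t)
        print(t,n,[(np.round(q["point"]),round(q["confidence"],2)) for q in m[:4]])
        if m and m[0]["confidence"]>.4: rs.append(ray(p,m[0]["point"],o))
    if len(rs)>1: print("   ",*tri(rs))
E
```

```text
[ 165.1 -602.1  248.9] [[ 1.   0.3 -0. ]
 [ 0.3 -1.   0. ]
 [-0.  -0.  -1. ]] [-0.8 -0.   0.2] 0.0
side [202.2 538.6 743.7] [ 0.5 -0.6 -0.7]
top [ 498.8   25.9 1193.8] [ 0.1 -0.  -1. ]
[[  -0.    -0.9   -0.3   81.1]
 [   1.    -0.     0.    -0.9]
 [  -0.    -0.3    0.9 -134.4]
 [   0.     0.     0.     1. ]]
caddy side [(array([338., 288.]), 0.77)]
caddy top [(array([306., 269.]), 0.7)]
caddy wrist []
    [566.4  38.8  -3.2] [np.float64(3.8977458037743182), np.float64(3.897745803774322)]
seal_mid side [(array([358., 270.]), 0.71)]
seal_mid top [(array([302., 298.]), 0.76)]
seal_mid wrist []
    [508.9  46.4  98.8] [np.float64(0.8621887518485278), np.float64(0.8621887518486651)]
lid_front side [(array([357., 235.]), 0.64)]
lid_front top [(array([300., 292.]), 0.87), (array([304., 267.]), 0.42)]
lid_front wrist []
    [517.   48.1 185.6] [np.float64(0.19816592499780666), np.float64(0.19816592499781205)]
knob_grip side [(array([334., 221.]), 0.86)]
knob_grip top [(array([303., 268.]), 0.57)]
knob_grip wrist []
    [563.5  46.2 192.4] [np.float64(2.9330028155815118), np.float64(2.9330028
[... 275 characters left out ...]
5), np.float64(68.55849616562135)]
sugar side [(array([365., 230.]), 0.69)]
sugar top []
sugar wrist []
spoon side [(array([257., 367.]), 0.7)]
spoon top [(array([195., 264.]), 0.92), (array([308., 266.]), 0.6)]
spoon wrist []
    [572. 278.  -4.] [np.float64(3.293549487945316), np.float64(3.2935494879453113)]
strainer side [(array([403., 221.]), 0.91)]
strainer top [(array([435., 276.]), 0.59)]
strainer wrist []
    [ 565.  -235.   -11.1] [np.float64(2.2838469436114095), np.float64(2.283846943611289)]
teaglass side [(array([284., 258.]), 0.58)]
teaglass top [(array([308., 202.]), 0.82)]
teaglass wrist []
    [715.5  39.4  -8.2] [np.float64(1.9357926466964155), np.float64(1.935792646696457)]
```

View pics/side0.png

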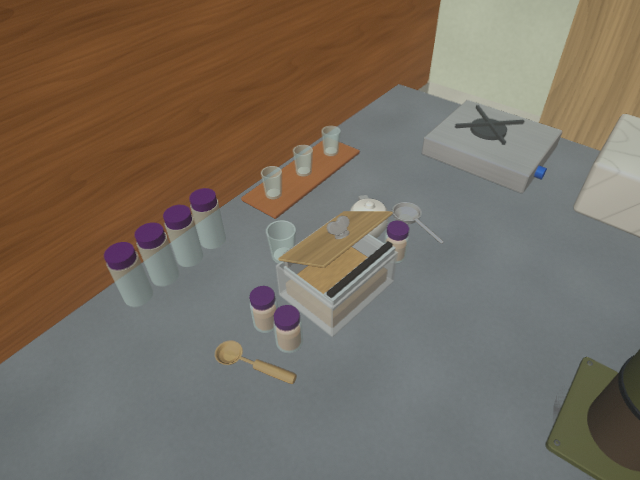

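View pics/top0.png

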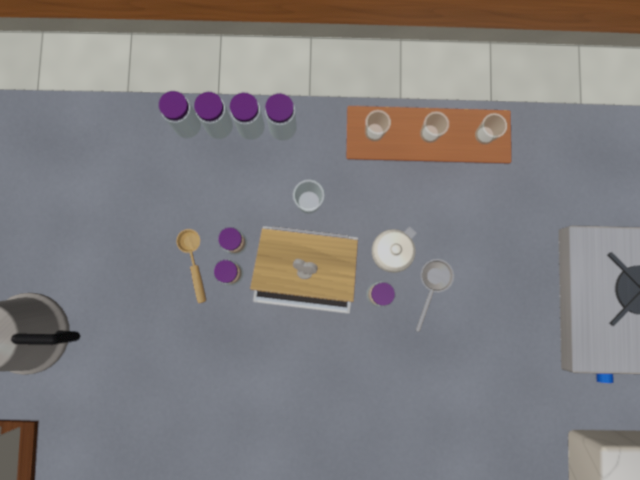

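Call:
servo_tool:
  commands:
    - [0, [2, 4, 0.5], [0, 0, 4.4]]
    - [0, [2, 4, 0.5], [0, 0, 4.4]]
    - [0, [2, 4, 0.5], [0, 0, 4.4]]
    - [0, [2, 4, 0.5], [0, 0, 4.4]]
    - [0, [2, 4, 0.5], [0, 0, 4.4]]
    - [0, [2, 4, 0.5], [0, 0, 4.4]]
    - [0, [2, 4, 0.5], [0, 0, 4.4]]
    - [0, [2, 4, 0.5], [0, 0, 4.4]]
    - [0, [2, 4, 0.5], [0, 0, 4.4]]
    - [0, [2, 4, 0.5], [0, 0, 4.4]]
    - [0, [2, 4, 0.5], [0, 0, 4.4]]
    - [0, [2, 4, 0.5], [0, 0, 4.4]]
    - [0, [2, 4, 0.5], [0, 0, 4.4]]
    - [0, [2, 4, 0.5], [0, 0, 4.4]]
    - [0, [2, 4, 0.5], [0, 0, 4.4]]
    - [0, [2, 4, 0.5], [0, 0, 4.4]]
  grip_force: 20

```text
t: 3.5
position: [486.0, 38.5, 330.1]
orientation: [[0.072, 0.997, 0.001], [0.997, -0.072, -0.0], [-0.0, 0.001, -1.0]]
force: [0.6, -0.8, -0.4]
finger_gap: 0.007
finger_force: 0.0
```

```bash
cat > look.py <<'E'
from h import *; import sys
np.set_printoptions(precision=1,suppress=True)
o=bot.get_obs();R=np.array(o["orientation"]);print(o["position"],R.round(3),o["force"],o["moment"],o["t"],o["joint_pos"],o["finger_gap"])
P={n:bot.capture(n) for n in("wrist","side","top")}
cv2.imwrite(f"pics/{sys.argv[1]}.png",P["wrist"]["image"][:,:,::-1])
cv2.imwrite(f"pics/{sys.argv[1]}s.png",P["side"]["image"][:,:,::-1])
for t in ["caddy","seal_mid","lid_front","knob_grip"]:
    rs=[]
    for n,p in P.items():
        m=bot.mark_of(p,t)
        print(t,n,[(np.round(q["point"]),round(q["confidence"],2)) for q in m[:2]])
        if m and m[0]["confidence"]>.4: rs.append(ray(p,m[0]["point"],o))
    if len(rs)>1: print("   ",*tri(rs))
E
python3 look.py w1
```

```text
[486.   38.5 330.1] [[ 0.1  1.   0. ]
 [ 1.  -0.1 -0. ]
 [-0.   0.  -1. ]] [ 0.6 -0.8 -0.4] [-0.1 -0.1 -0. ] 3.5 [ 13.2  25.8 -34.8 105.6  17.9  54.  -33.7] 0.006942488173864488
caddy wrist [(array([355., 214.]), 0.32), (array([498., 170.]), 0.25)]
caddy side [(array([339., 289.]), 0.71)]
caddy top []
seal_mid wrist [(array([341., 193.]), 0.57)]
seal_mid side [(array([361., 265.]), 0.56)]
seal_mid top []
    [502.9  50.  120.2] [np.float64(0.45624821831919804), np.float64(0.4562482183193692)]
lid_front wrist [(array([355., 214.]), 0.97), (array([340., 193.]), 0.44)]
lid_front side [(array([359., 234.]), 0.7)]
lid_front top [(array([379., 296.]), 0.41)]
    [532.1 -38.6  94.1] [np.float64(59.24636219043735), np.float64(32.204836625948495), np.float64(67.18173306277973)]
knob_grip wrist [(array([416., 212.]), 0.76)]
knob_grip side [(array([335., 223.]), 0.79)]
knob_grip top [(array([304., 266.]), 0.49)]
    [563.8  43.4 182.9] [np.float64(3.9257732948929207), np.float64(3.691925104774609), np.float64(1.4003603522698733)]
```

View pics/w1.png

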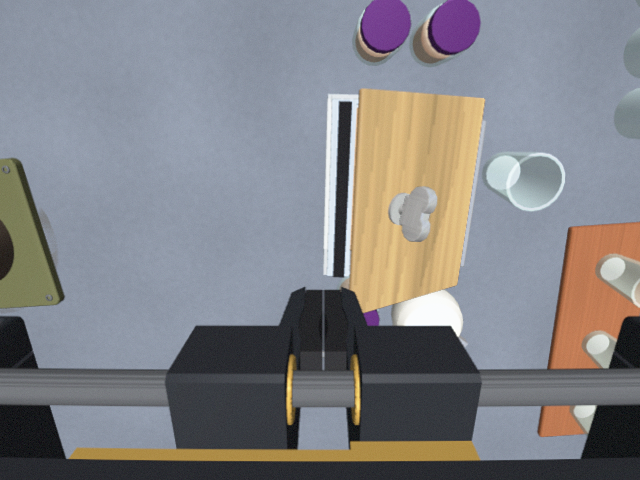

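```bash
cat > fit.py <<'E'
from h import *
from scipy.optimize import least_squares
np.set_printoptions(precision=3,suppress=True)
o=bot.get_obs();W=bot.capture("wrist");S=bot.capture("side");T=bot.capture("top")
def lidpt(q,r,y,h):
    x0,y0,a,th=q
    lx=64-r*np.cos(th)+h*np.sin(th); z=110+r*np.sin(th)+h*np.cos(th)
    return [x0+lx*np.cos(a)-y*np.sin(a),y0+lx*np.sin(a)+y*np.cos(a),z]
obs=[]
for (uv,r,y) in [((361,90),137,94),((350,312),137,-94),((484,98),-2,94),((459,285),-2,-94)]: obs.append((W,uv,r,y,6,1))
for p,uv in [(W,(355,214)),(S,(358,234.5)),(T,(300,292))]: obs.append((p,uv,137,0,6,1))
for p,uv in [(W,(416,212)),(S,(334.5,222)),(T,(303.5,267))]: obs.append((p,uv,90,0,29,1))
def f(q):
    r=[]
    for p,uv,R,y,h,w in obs: r+=list((proj(p,lidpt(q,R,y,h),o)-uv)*w)
    for p,uv in [(S,(338,288.5)),(T,(306,269))]: r+=list((proj(p,[q[0],q[1],0],o)-uv)*.7)
    return r
s=least_squares(f,[570,42,-.08,.53],x_scale=[1,1,.01,.01],loss='soft_l1',f_scale=2)
print(s.x,np.array(f(s.x)).reshape(-1,2).round(1).tolist())
q=s.x
print("knob",lidpt(q,90,0,29),"front",lidpt(q,137,0,6))
for th in(.5,.4,.3,.2,.1,0): print(th,lidpt([*q[:3],th],126,0,6))
E
python3 fit.py
```

```text
[562.343  39.763  -0.093   0.519] [[-0.2, -3.3], [0.1, 4.9], [2.3, -2.0], [-0.3, -0.4], [0.0, -0.7], [2.8, 2.0], [2.3, 3.8], [3.1, 1.4], [4.1, 2.2], [2.3, 0.1], [-0.5, -0.5], [0.6, 2.5]]
knob [np.float64(562.5885204603311), np.float64(39.73976849048928), np.float64(179.83237888293718)] front [np.float64(510.5958344042713), np.float64(44.59164389066182), np.float64(183.18199106604138)]
0.5 [np.float64(518.8327295694138), np.float64(43.82298983454199), np.float64(175.67311323547182)]
0.4 [np.float64(512.8404388044903), np.float64(44.38218095080141), np.float64(164.59307709490727)]
0.3 [np.float64(507.97945723615385), np.float64(44.83580007843552), np.float64(152.9675649740824)]
0.2 [np.float64(504.29835418540836), np.float64(45.17931480506754), np.float64(140.91273514722516)]
0.1 [np.float64(501.8339100171261), np.float64(45.40929284509984), np.float64(128.54903548916852)]
0 [np.float64(500.61074864279954), np.float64(45.52343633397705), np.float64(116.0)]
```

Call:
servo_tool:
  commands:
    - [0, [2.2, 0.3, -4], [0, 0, 0]]
    - [0, [2.2, 0.3, -4], [0, 0, 0]]
    - [0, [0, 0, -4], [0, 0, 0]]
    - [0, [-0.2, 0, -1], [0, 0, 0]]
    - [0, [-0.3, 0, -0.8], [0, 0, 0]]
    - [0, [-0.4, 0, -0.8], [0, 0, 0]]
    - [0, [0, 0, 0], [0, 0, 0]]

```text
t: 5.28
position: [520.1, 43.2, 184.2]
orientation: [[0.074, 0.997, 0.0], [0.997, -0.074, -0.0], [-0.0, 0.0, -1.0]]
force: [0.1, 0.9, 0.2]
finger_gap: 0.007
finger_force: 0.0
```

Call:
servo_tool:
  commands:
    - [0, [-0.2, 0, -0.6], [0, 0, 0]]
    - [0, [-0.2, 0, -0.6], [0, 0, 0]]
    - [0, [-0.2, 0, -0.6], [0, 0, 0]]
    - [0, [-0.2, 0, -0.6], [0, 0, 0]]
    - [0, [-0.2, 0, -0.6], [0, 0, 0]]

```text
t: 5.9
position: [510.4, 43.3, 153.3]
orientation: [[0.074, 0.997, 0.0], [0.997, -0.074, 0.0], [0.0, 0.0, -1.0]]
force: [0.1, 0.1, 0.7]
finger_gap: 0.003
finger_force: 0.2
```

```bash
python3 look.py w2; python3 -c "
import cv2;a=cv2.imread('pics/w2.png');b=cv2.imread('pics/w2s.png')[170:350,250:430];a[:360,:0]=0
b=cv2.resize(b,None,fx=2,fy=2);import numpy as np
cv2.imwrite('pics/w2c.png',np.hstack([a[0:360,200:640],b]))"
```

```text
[510.4  43.3 153.3] [[ 0.1  1.   0. ]
 [ 1.  -0.1  0. ]
 [ 0.   0.  -1. ]] [0.1 0.1 0.7] [-0.  -0.1 -0. ] 5.9 [  5.   41.4 -24.5 113.8  31.7  31.5 -45.9] 0.002723938844191348
caddy wrist [(array([387., 219.]), 0.59)]
caddy side [(array([338., 287.]), 0.82), (array([361., 268.]), 0.16)]
caddy top []
    [559.7  43.9   7.8] [np.float64(1.0614711219672528), np.float64(1.0614711219674098)]
seal_mid wrist []
seal_mid side [(array([363., 268.]), 0.65)]
seal_mid top []
lid_front wrist [(array([287., 304.]), 0.63), (array([374.,   1.]), 0.29)]
lid_front side [(array([364., 257.]), 0.86)]
lid_front top [(array([381., 294.]), 0.62)]
    [516.3 -62.5  19.9] [np.float64(58.15497490218841), np.float64(43.670691523430946), np.float64(53.039427488225265)]
knob_grip wrist [(array([405., 325.]), 0.67)]
knob_grip side [(array([344., 241.]), 0.79)]
knob_grip top [(array([195., 264.]), 0.56)]
    [504.8 180.2 328. ] [np.float64(24.454616547442072), np.float64(53.92274359913615), np.float64(57.083795168117796)]
```

View pics/w2c.png

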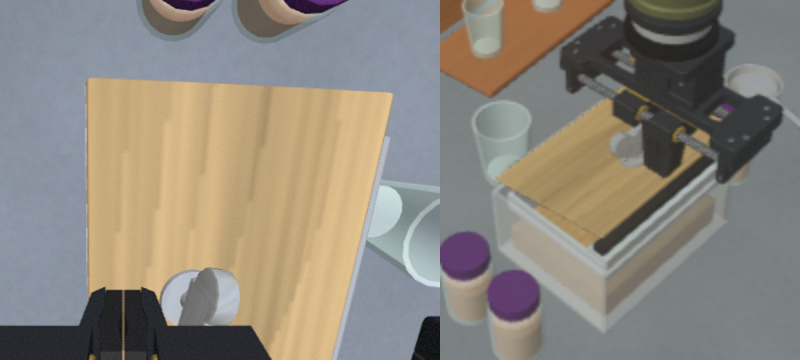

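Call:
servo_tool:
  commands:
    - [0, [-0.1, 0, -0.4], [0, 0, 0]]
    - [0, [-0.1, 0, -0.4], [0, 0, 0]]
    - [0, [-0.1, 0, -0.3], [0, 0, 0]]

```text
t: 7.02
position: [507.2, 43.2, 142.4]
orientation: [[0.074, 0.997, -0.0], [0.997, -0.074, -0.0], [-0.0, -0.0, -1.0]]
force: [0.1, 0.0, -0.8]
finger_gap: 0.007
finger_force: 0.1
```

Call:
servo_tool:
  commands:
    - [0, [0, 0, -0.1], [0, 0, 0]]
    - [0, [0, 0, -0.1], [0, 0, 0]]
    - [0, [0, 0, 0], [0, 0, 0]]

```text
t: 7.4
position: [507.4, 43.3, 140.7]
orientation: [[0.074, 0.997, 0.0], [0.997, -0.074, -0.0], [0.0, 0.0, -1.0]]
force: [-0.2, -0.0, -0.2]
finger_gap: 0.006
finger_force: 0.0
```

Call:
servo_tool:
  commands:
    - [0, [0, 0, -0.1], [0, 0, 0]]
    - [0, [0, 0, 0], [0, 0, 0]]

```text
t: 7.65
position: [507.4, 43.3, 139.7]
orientation: [[0.074, 0.997, 0.0], [0.997, -0.074, 0.0], [0.0, 0.0, -1.0]]
force: [0.3, 0.2, 0.4]
finger_gap: 0.005
finger_force: 0.0
```

Call:
servo_tool:
  commands:
    - [0, [0, 0, -0.1], [0, 0, 0]]
    - [0, [0, 0, -0.05], [0, 0, 0]]

```text
t: 7.9
position: [507.4, 43.3, 138.2]
orientation: [[0.074, 0.997, 0.0], [0.997, -0.074, -0.0], [0.0, 0.0, -1.0]]
force: [0.2, 0.1, 0.3]
finger_gap: 0.002
finger_force: 0.1
```

Call:
servo_tool:
  commands:
    - [0, [0, 0, -0.05], [0, 0, 0]]
    - [0, [0, 0, 0], [0, 0, 0]]

```text
t: 8.15
position: [507.4, 43.3, 137.7]
orientation: [[0.074, 0.997, 0.0], [0.997, -0.074, 0.0], [0.0, 0.0, -1.0]]
force: [-0.3, -0.6, 0.1]
finger_gap: 0.005
finger_force: 0.0
```

Call:
servo_tool:
  commands:
    - [0, [0, 0, -0.1], [0, 0, 0]]
    - [0, [0, 0, -0.1], [0, 0, 0]]

```text
t: 8.4
position: [507.4, 43.3, 135.7]
orientation: [[0.074, 0.997, 0.0], [0.997, -0.074, -0.0], [-0.0, 0.0, -1.0]]
force: [-0.5, 0.3, -0.2]
finger_gap: 0.008
finger_force: 0.1
```

Run:
```python
from rig import bot
for i in range(4):
    o=bot.get_obs(); print(o["force"],o["position"][2]); bot.capture("side")
```

```text
[-0.46039814  0.31928015 -0.24758738] 135.67501169504683
[ 0.68139239  0.25024285 -0.24552096] 135.5610391652728
[-1.07232556 -0.08821143 -0.19222516] 135.6426425769956
[-0.96540109  0.12795991  0.25764009] 135.64807515695048
```

Call:
servo_tool:
  commands:
    - [0, [0, 0, -0.1], [0, 0, 0]]
    - [0, [0, 0, -0.1], [0, 0, 0]]

```text
t: 8.85
position: [507.4, 43.3, 133.7]
orientation: [[0.074, 0.997, 0.0], [0.997, -0.074, 0.0], [0.0, 0.0, -1.0]]
force: [0.0, -0.2, -0.3]
finger_gap: 0.01
finger_force: 0.1
```

Call:
servo_tool:
  commands:
    - [0, [0, 0, -0.08], [0, 0, 0]]
    - [0, [0, 0, -0.07], [0, 0, 0]]

```text
t: 9.1
position: [507.4, 43.2, 132.2]
orientation: [[0.074, 0.997, -0.0], [0.997, -0.074, -0.0], [-0.0, -0.0, -1.0]]
force: [0.4, 0.1, 0.2]
finger_gap: 0.006
finger_force: 0.1
```

Call:
servo_tool:
  commands:
    - [0, [0, 0, -0.08], [0, 0, 0]]
    - [0, [0, 0, -0.07], [0, 0, 0]]

```text
t: 9.35
position: [507.4, 43.2, 130.7]
orientation: [[0.074, 0.997, 0.0], [0.997, -0.074, 0.0], [0.0, 0.0, -1.0]]
force: [-0.3, 0.1, 0.7]
finger_gap: 0.002
finger_force: 0.1
```

Call:
servo_tool:
  commands:
    - [0, [0, 0, 0], [0, 0, 0]]

```text
t: 9.48
position: [507.4, 43.3, 130.7]
orientation: [[0.074, 0.997, 0.0], [0.997, -0.074, 0.0], [0.0, 0.0, -1.0]]
force: [0.0, -0.0, -0.9]
finger_gap: 0.004
finger_force: 0.0
```

```bash
python3 look.py w3; python3 -c "
import cv2;a=cv2.imread('pics/w3.png');b=cv2.imread('pics/w3s.png')[200:340,270:430]
b=cv2.resize(b,None,fx=2.5,fy=2.5);import numpy as np
cv2.imwrite('pics/w3c.png',np.hstack([a[0:350,240:640],b]))"
```

```text
[507.4  43.3 130.7] [[ 0.1  1.   0. ]
 [ 1.  -0.1  0. ]
 [ 0.   0.  -1. ]] [ 0.  -0.  -0.9] [-0.  -0.1  0. ] 9.475 [  3.5  43.2 -22.3 115.1  33.7  28.  -47.8] 0.0036495668708111683
caddy wrist [(array([396., 228.]), 0.59)]
caddy side [(array([338., 286.]), 0.97)]
caddy top []
    [559.5  44.3  10.9] [np.float64(0.8396986684008181), np.float64(0.8396986684009218)]
seal_mid wrist [(array([320., 292.]), 0.55)]
seal_mid side [(array([359., 264.]), 0.58)]
seal_mid top []
    [505.8  52.1 120.8] [np.float64(0.42406868760749317), np.float64(0.4240686876075187)]
lid_front wrist []
lid_front side [(array([363., 266.]), 0.85)]
lid_front top []
knob_grip wrist [(array([400., 332.]), 0.59)]
knob_grip side [(array([348., 246.]), 0.7)]
knob_grip top []
    [536.   46.9 146.8] [np.float64(0.2376099031946308), np.float64(0.23760990319448771)]
```

View pics/w3c.png

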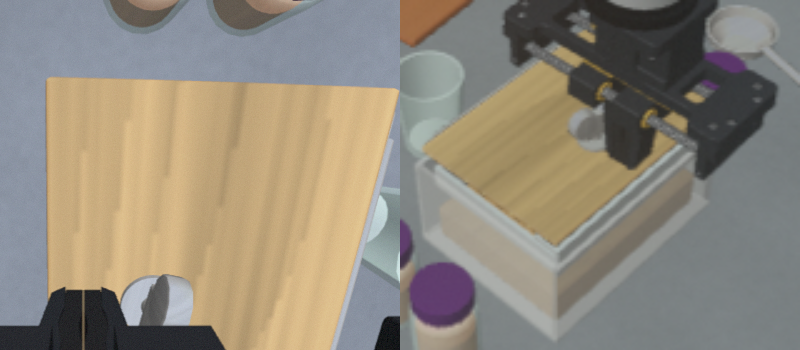

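Call:
servo_tool:
  commands:
    - [0, [0, 0, -0.08], [0, 0, 0]]
    - [0, [0, 0, -0.07], [0, 0, 0]]

```text
t: 10.48
position: [507.4, 43.3, 129.2]
orientation: [[0.074, 0.997, 0.0], [0.997, -0.074, 0.0], [0.0, 0.0, -1.0]]
force: [-0.2, 0.6, 0.4]
finger_gap: 0.005
finger_force: 0.3
```

Call:
servo_tool:
  commands:
    - [0, [0, 0, -0.08], [0, 0, 0]]
    - [0, [0, 0, -0.07], [0, 0, 0]]

```text
t: 10.72
position: [507.3, 43.3, 127.9]
orientation: [[0.074, 0.997, 0.0], [0.997, -0.074, -0.0], [-0.0, 0.0, -1.0]]
force: [-0.7, 0.3, 5.2]
finger_gap: 0.007
finger_force: 2.7
```

Call:
servo_tool:
  commands:
    - [6, [0, 0, 3], [0, 0, 0]]
    - [6, [0, 0, 4], [0, 0, 0]]
    - [6, [0, 0, 4], [0, 0, 0]]
    - [6, [0, 0, 1], [0, 0, 0]]

```text
t: 11.22
position: [508.6, 43.6, 249.8]
orientation: [[0.075, 0.997, 0.004], [0.997, -0.075, 0.001], [0.001, 0.004, -1.0]]
force: [-0.4, -0.1, -0.4]
finger_gap: 0.437
finger_force: 0.0
```

```bash
python3 look.py w4
```

```text
[508.6  43.6 249.8] [[ 0.1  1.   0. ]
 [ 1.  -0.1  0. ]
 [ 0.   0.  -1. ]] [-0.4 -0.1 -0.4] [-0.  -0.1  0. ] 11.225 [  9.7  33.2 -31.5 108.8  24.2  44.4 -39.4] 0.43687830249432963
caddy wrist [(array([370., 193.]), 0.67)]
caddy side []
caddy top []
seal_mid wrist [(array([372., 196.]), 0.65), (array([319., 225.]), 0.59)]
seal_mid side [(array([362., 269.]), 0.89)]
seal_mid top [(array([236., 244.]), 0.3)]
    [529.1  49.1  92.4] [np.float64(24.05840837354133), np.float64(24.058408373541273)]
lid_front wrist [(array([297., 225.]), 0.69)]
lid_front side [(array([367., 269.]), 0.84)]
lid_front top [(array([379., 295.]), 0.74)]
    [511.4 -45.5   2.7] [np.float64(69.0813881957388), np.float64(30.628812800740867), np.float64(69.02985148083336)]
knob_grip wrist [(array([365., 237.]), 0.67)]
knob_grip side [(array([346., 246.]), 0.72), (array([369., 231.]), 0.38)]
knob_grip top [(array([198., 266.]), 0.15)]
    [538.6  45.2 142.7] [np.float64(1.4488192456452897), np.float64(1.4488192456452342)]
```

View pics/w4.png

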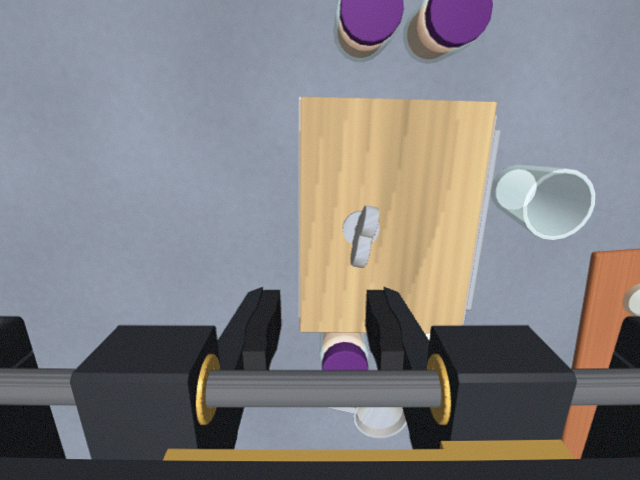

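Run:
```python
from h import *
np.set_printoptions(precision=1,suppress=True)
o=bot.get_obs();p=bot.capture("wrist")
im=p["image"]; c=im[190:280,330:395]; cv2.imwrite("pics/k.png",cv2.resize(c[:,:,::-1],None,fx=6,fy=6,interpolation=cv2.INTER_CUBIC))
def at(uv,z):
    e,v=ray(p,uv,o); return e+v*(z-e[2])/v[2]
for uv in [(300,97),(496,103),(300,332),(465,332)]: print(uv,at(uv,117))
a,b=at((371,208),150),at((360,262),150);print(a,b,(a+b)/2,np.degrees(np.arctan2(a[0]-b[0],a[1]-b[1])))
print(at((365,237),146))
```

```text
(300, 97) [497.9 140.  117. ]
(496, 103) [632.4 126.4 117. ]
(300, 332) [480.4 -44.6 117. ]
(465, 332) [619.6 -55.3 117. ]
[539.8  66.7 150. ] [531.  29. 150.] [535.4  47.9 150. ] 13.21874965467992
[535.5  45.6 146. ]
```

View pics/k.png

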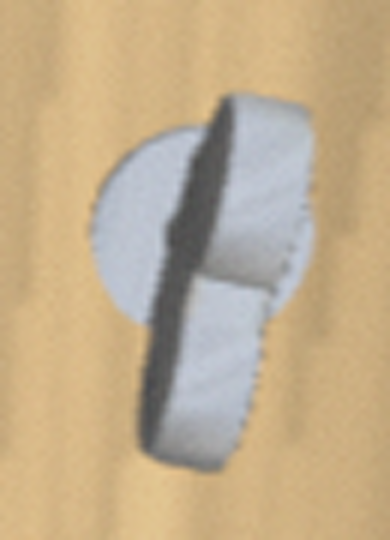

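Call:
servo_tool:
  commands:
    - [6, [1.4, 0.1, -2.5], [0, 0, -4.5]]
    - [6, [1.4, 0.1, -2.5], [0, 0, -4.5]]
    - [6, [0, 0, -2.5], [0, 0, 0]]
    - [6, [0, 0, 0], [0, 0, 0]]

```text
t: 12.52
position: [534.2, 45.0, 171.4]
orientation: [[0.229, 0.973, -0.004], [0.973, -0.229, -0.001], [-0.002, -0.003, -1.0]]
force: [0.2, 0.6, 1.4]
finger_gap: 0.679
finger_force: 0.0
```

Run:
```python
from h import *
o=bot.get_obs();print(o["force"],o["moment"],o["position"]);p=bot.capture("wrist")
im=p["image"][:,:,::-1]; cv2.imwrite("pics/w5.png",cv2.resize(im[180:440,180:470],None,fx=2,fy=2))
q=proj(p,np.array(o["position"])*[1,1,0]+[0,0,140],o);print(q, [m["point"] for m in bot.mark_of(p,"knob_grip")][:1])
```

```text
[0.23231555 0.63902659 1.35472767] [-0.05038015 -0.08596735 -0.02767888] [534.24298407  45.00644974 171.3890097 ]
[325.12355339 288.46138098] [[331.4, 289.2]]
```

View pics/w5.png

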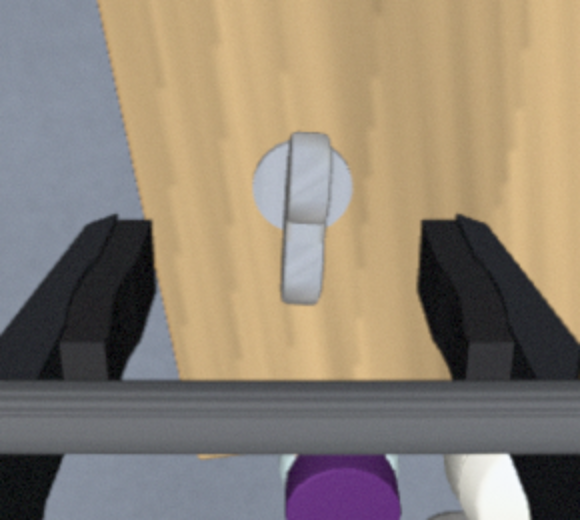

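Run:
```python
from h import *
np.set_printoptions(precision=1,suppress=True)
o=bot.get_obs();p=bot.capture("wrist")
def at(u,v,z):
    e,d=ray(p,(u/2+180,v/2+180),o); return e+d*(z-e[2])/d[2]
a,b=at(310,140,149),at(301,298,149);print(a,b,(a+b)/2,np.degrees(np.arctan2(a[0]-b[0],a[1]-b[1])),np.linalg.norm(a-b))
f=at(303,184,120);print(f)
l,r=at(153,222,160),at(420,222,160);print(l,r,(l+r)/2,o["position"])
```

```text
[545.4  67.2 149. ] [533.9  26.3 149. ] [539.7  46.8 149. ] 15.737023976048977 42.44675371076199
[539.1  44.1 120. ]
[507.2  60.1 160. ] [565.8  46.3 160. ] [536.5  53.2 160. ] [535.5  45.5 173.2]
```

Call:
servo_tool:
  commands:
    - [6, [0.35, 0, -1.0], [0, 0, -2.3]]
    - [6, [0, 0, -1.5], [0, 0, 0]]
    - [6, [0, 0, -1.5], [0, 0, 0]]
    - [6, [0, 0, 0], [0, 0, 0]]

```text
t: 13.18
position: [537.8, 45.1, 131.2]
orientation: [[0.268, 0.963, -0.003], [0.963, -0.268, -0.001], [-0.002, -0.003, -1.0]]
force: [-1.1, 0.3, 0.1]
finger_gap: 0.682
finger_force: 0.0
```

Call:
servo_tool:
  commands:
    - [3, [0, 0, 0], [0, 0, 0]]
    - [1.5, [0, 0, 0], [0, 0, 0]]
  grip_force: 5

```text
t: 13.42
position: [539.2, 45.4, 133.1]
orientation: [[0.268, 0.963, 0.001], [0.963, -0.268, 0.0], [0.0, 0.001, -1.0]]
force: [-0.3, -0.7, 1.1]
finger_gap: 0.481
finger_force: 0.0
```

Call:
servo_tool:
  commands:
    - [1.5, [0, 0, 0], [0, 0, 0]]
    - [0.5, [0, 0, 0], [0, 0, 0]]
    - [0.5, [0, 0, 0], [0, 0, 0]]

```text
t: 13.8
position: [539.0, 45.3, 132.9]
orientation: [[0.268, 0.963, 0.0], [0.963, -0.268, 0.0], [0.0, 0.0, -1.0]]
force: [-0.4, -0.1, -0.6]
finger_gap: 0.135
finger_force: 0.0
```

Run:
```python
from h import *
np.set_printoptions(precision=3,suppress=True)
for i in range(5):
    o=bot.get_obs();print(o["force"],o["moment"],o["position"],o["finger_gap"],o["finger_force"],o["t"]);p=bot.capture("wrist")
```

```text
[-0.424 -0.138 -0.55 ] [-0.031 -0.074 -0.035] [538.961  45.253 132.866] 0.13476588455205193 0.0 13.8
[ 0.44  -0.005 -0.015] [ 0.026 -0.006  0.031] [539.     45.204 132.841] 0.11294193208465467 5.000854041427374 13.85
[-0.09   0.706  1.216] [-0.083 -0.081 -0.065] [539.01   45.23  132.847] 0.11702877652339284 4.999943780712783 13.9
[-0.356 -0.032  1.02 ] [-0.051 -0.024 -0.06 ] [539.018  45.272 132.84 ] 0.11000498743873846 4.9999506957829 13.95
[ 0.654 -0.007  0.834] [-0.016 -0.019 -0.064] [539.006  45.237 132.845] 0.11296043825470525 4.999963995069265 14.0
```

Call:
servo_tool:
  commands:
    - [0.5, [0, 0, 0], [0, 0, 0]]
    - [0.5, [0, 0, 0], [0, 0, 0]]
  grip_force: 40

```text
t: 14.3
position: [539.0, 45.2, 132.8]
orientation: [[0.268, 0.963, 0.0], [0.963, -0.268, -0.0], [0.0, 0.0, -1.0]]
force: [0.4, 0.0, 2.3]
finger_gap: 0.11
finger_force: 40.0
```

Call:
servo_tool:
  commands:
    - [0.5, [0, 0, -0.05], [0, 0, 0]]
    - [0.5, [0, 0, -0.05], [0, 0, 0]]
    - [0.5, [0, 0, 0], [0, 0, 0]]

```text
t: 14.68
position: [538.9, 45.2, 132.1]
orientation: [[0.268, 0.963, 0.0], [0.963, -0.268, -0.0], [-0.0, 0.0, -1.0]]
force: [-1.2, -0.7, 5.6]
finger_gap: 0.108
finger_force: 40.0
```

Call:
servo_tool:
  commands:
    - [0.5, [0, 0, -0.05], [0, 0, 0]]
    - [0.5, [0, 0, -0.03], [0, 0, 0]]
    - [0.5, [0, 0, 0], [0, 0, 0]]

```text
t: 15.05
position: [538.9, 45.3, 131.8]
orientation: [[0.268, 0.963, 0.001], [0.963, -0.268, -0.0], [-0.0, 0.001, -1.0]]
force: [-2.6, -0.7, 10.1]
finger_gap: 0.107
finger_force: 40.0
```

```bash
cat > f.py <<'E'
from h import *
np.set_printoptions(precision=2,suppress=True)
for i in range(4):
    o=bot.get_obs();print(o["force"],o["moment"],o["position"],o["t"]);p=bot.capture("wrist")
R=np.array(o["orientation"]);print(R[:,2],np.degrees(np.arctan2(R[0,0],R[1,0])))
E
python3 f.py
```

```text
[-2.62 -0.73 10.08] [-0.15  0.39 -0.03] [538.87  45.26 131.8 ] 15.05
[-2.42 -0.76  9.53] [-0.14  0.39  0.01] [538.84  45.27 131.8 ] 15.1
[-1.18 -0.61 10.34] [-0.2   0.36 -0.02] [538.86  45.29 131.79] 15.15
[-2.56 -0.84  9.97] [-0.11  0.35  0.01] [538.86  45.28 131.81] 15.2
[ 0. -0. -1.] 15.55096520682757
```

Call:
servo_tool:
  commands:
    - [0.5, [-0.03, 0, -0.04], [0, 0, 0]]
    - [0.5, [0, 0, -0.03], [0, 0, 0]]
    - [0.5, [0, 0, 0], [0, 0, 0]]

```text
t: 15.62
position: [538.8, 45.3, 131.5]
orientation: [[0.268, 0.963, 0.001], [0.963, -0.268, -0.0], [-0.0, 0.001, -1.0]]
force: [-2.3, -1.7, 14.0]
finger_gap: 0.112
finger_force: 40.0
```

```bash
python3 f.py
```

```text
[-2.26 -1.65 13.95] [-0.24  0.44 -0.02] [538.85  45.33 131.54] 15.625
[-4.01 -1.13 13.56] [-0.18  0.42 -0.03] [538.8   45.3  131.53] 15.675
[-3.48 -1.39 13.34] [-0.2   0.4   0.01] [538.82  45.28 131.52] 15.725
[-2.14 -1.42 13.55] [-0.27  0.36 -0.02] [538.8   45.32 131.54] 15.775
[ 0. -0. -1.] 15.548684627090745
```

Call:
servo_tool:
  commands:
    - [0.5, [0, 0, -0.02], [0, 0, -4]]
    - [0.5, [0, 0, 0], [0, 0, -5]]
    - [0.5, [0, 0, 0], [0, 0, -5]]
    - [0.5, [0, 0, 0], [0, 0, -4]]

```text
t: 16.32
position: [539.5, 45.0, 131.5]
orientation: [[0.555, 0.832, 0.003], [0.832, -0.555, -0.001], [0.001, 0.003, -1.0]]
force: [-1.8, -2.4, 12.2]
finger_gap: 0.111
finger_force: 40.0
```

```bash
python3 f.py
```

```text
[-1.81 -2.44 12.16] [-0.44  0.17  0.05] [539.51  44.95 131.48] 16.325
[-2.14 -0.69 12.53] [-0.35  0.18  0.01] [539.5   44.93 131.46] 16.375
[-2.34 -1.92 13.23] [-0.35  0.25 -0.01] [539.51  44.94 131.46] 16.425
[-1.58 -2.27 13.34] [-0.36  0.21 -0.01] [539.53  44.93 131.48] 16.475
[ 0. -0. -1.] 33.59299987026326
```

Call:
servo_tool:
  commands:
    - [0.5, [0, 0, -0.02], [0, 0, -3]]
    - [0.5, [0, 0, 0], [0, 0, -3]]

```text
t: 16.77
position: [539.7, 44.8, 131.4]
orientation: [[0.638, 0.77, 0.003], [0.77, -0.638, -0.001], [0.001, 0.003, -1.0]]
force: [-2.1, -1.5, 13.5]
finger_gap: 0.109
finger_force: 40.0
```

Call:
servo_tool:
  commands:
    - [0.5, [0, 0, 0], [0, 0, -3]]
    - [0.5, [0, 0, 0], [0, 0, -3]]

```text
t: 17.02
position: [539.9, 44.6, 131.4]
orientation: [[0.715, 0.699, 0.003], [0.699, -0.715, -0.001], [0.002, 0.003, -1.0]]
force: [-0.8, -1.7, 13.5]
finger_gap: 0.112
finger_force: 40.0
```

```bash
python3 f.py
```

```text
[-0.79 -1.7  13.5 ] [-0.53  0.01  0.06] [539.92  44.57 131.44] 17.025
[-0.84 -2.02 14.6 ] [-0.48  0.11 -0.03] [539.94  44.61 131.44] 17.075
[-0.76 -1.68 14.36] [-0.51  0.08 -0.04] [539.94  44.62 131.42] 17.125
[-0.86 -2.05 13.85] [-0.57  0.09  0.01] [539.89  44.58 131.42] 17.175
[ 0. -0. -1.] 45.60341799757887
```

Call:
servo_tool:
  commands:
    - [0.5, [0, 0, 0], [0, 0, -3]]
    - [0.5, [0, 0, 0], [0, 0, -3]]
    - [0.5, [0, 0, 0], [0, 0, -3]]

```text
t: 17.6
position: [540.2, 44.3, 131.4]
orientation: [[0.816, 0.578, 0.004], [0.578, -0.816, -0.001], [0.002, 0.003, -1.0]]
force: [0.4, -3.7, 13.4]
finger_gap: 0.105
finger_force: 40.0
```

Call:
servo_tool:
  commands:
    - [0.5, [0, 0, 0], [0, 0, -5]]
    - [0.5, [0, 0, 0], [0, 0, -5]]
    - [0.5, [0, 0, 0], [0, 0, -5]]

```text
t: 17.98
position: [540.5, 43.7, 131.5]
orientation: [[0.938, 0.346, 0.004], [0.346, -0.938, -0.002], [0.004, 0.003, -1.0]]
force: [0.4, -4.4, 12.0]
finger_gap: 0.112
finger_force: 40.0
```

```bash
python3 f.py
```

```text
[ 0.4  -4.37 12.03] [-0.9  -0.14  0.02] [540.48  43.7  131.46] 17.975
[ 0.25 -2.78 12.84] [-0.72 -0.03  0.03] [540.46  43.65 131.45] 18.025
[ 0.45 -3.6  12.08] [-0.78 -0.02 -0.04] [540.46  43.66 131.45] 18.075
[ 0.99 -3.06 13.09] [-0.83 -0.1  -0.04] [540.47  43.66 131.43] 18.125
[ 0. -0. -1.] 69.66048772011959
```

Call:
servo_tool:
  commands:
    - [0.5, [0, -0.06, 0], [0, 0, -4]]
    - [0.5, [0, 0, 0], [0, 0, -4]]
    - [0.5, [0, 0, 0], [0, 0, -4]]
    - [0.5, [0, 0, 0], [0, 0, -4]]

```text
t: 18.68
position: [540.6, 43.0, 131.4]
orientation: [[0.997, 0.074, 0.005], [0.074, -0.997, -0.002], [0.005, 0.002, -1.0]]
force: [1.1, -4.3, 12.4]
finger_gap: 0.111
finger_force: 40.0
```

```bash
python3 f.py
```

```text
[ 1.07 -4.26 12.36] [-0.89 -0.09  0.08] [540.61  42.96 131.44] 18.675
[-0.28 -3.44 12.43] [-0.81 -0.06  0.06] [540.6   42.9  131.45] 18.725
[ 0.12 -3.73 12.8 ] [-0.78 -0.05 -0.06] [540.63  42.94 131.46] 18.775
[ 0.75 -3.32 12.19] [-0.79 -0.09 -0.02] [540.61  42.94 131.44] 18.825
[ 0. -0. -1.] 85.66460597470689
```

Call:
servo_tool:
  commands:
    - [0.5, [0, -0.03, 0], [0, 0, -3]]
    - [0.5, [0, 0, 0], [0, 0, -3]]
    - [0.5, [0, 0, 0], [0, 0, 0]]

```text
t: 19.25
position: [540.6, 42.6, 131.4]
orientation: [[1.0, -0.029, 0.005], [-0.029, -1.0, -0.002], [0.005, 0.002, -1.0]]
force: [0.6, -4.0, 12.6]
finger_gap: 0.109
finger_force: 40.0
```

```bash
python3 f.py
```

```text
[ 0.62 -4.05 12.6 ] [-0.83 -0.1  -0.06] [540.6   42.65 131.44] 19.25
[ 0.62 -3.71 13.53] [-0.83 -0.05 -0.06] [540.61  42.65 131.45] 19.3
[ 0.35 -3.82 13.47] [-0.79 -0.15 -0.06] [540.59  42.66 131.45] 19.35
[ 0.86 -3.59 13.16] [-0.79 -0.12 -0.04] [540.6   42.67 131.45] 19.4
[ 0. -0. -1.] 91.65438933688345
```

Call:
servo_tool:
  commands:
    - [0.5, [0, -0.03, 0], [0, 0, -2]]
    - [0.5, [0, 0, 0], [0, 0, -1.5]]
    - [0.5, [0, 0, 0], [0, 0, 0]]

```text
t: 19.82
position: [540.6, 42.5, 131.4]
orientation: [[0.996, -0.09, 0.005], [-0.09, -0.996, -0.002], [0.005, 0.001, -1.0]]
force: [0.8, -3.7, 12.2]
finger_gap: 0.108
finger_force: 40.0
```

```bash
python3 f.py
```

```text
[ 0.77 -3.74 12.24] [-0.72 -0.01  0.03] [540.6   42.48 131.45] 19.825
[ 0.65 -2.9  12.55] [-0.81 -0.07  0.02] [540.6   42.49 131.46] 19.875
[ 0.45 -3.42 11.98] [-0.79 -0.05  0.01] [540.63  42.5  131.48] 19.925
[ 0.37 -3.23 13.18] [-0.74 -0.07 -0.01] [540.61  42.52 131.47] 19.975
[ 0. -0. -1.] 95.13551152359048
```

Call:
servo_tool:
  commands:
    - [0.5, [0, 0, 0], [0, 0, -2]]
    - [0.5, [0, 0, 0], [0, 0, -2]]
    - [0.5, [0, 0, 0], [0, 0, 0]]

```text
t: 20.4
position: [540.6, 42.5, 131.4]
orientation: [[0.988, -0.156, 0.005], [-0.156, -0.988, -0.002], [0.005, 0.001, -1.0]]
force: [0.1, -3.7, 12.4]
finger_gap: 0.113
finger_force: 40.0
```

```bash
python3 f.py; python3 look.py w6|tail -12; python3 -c "
import cv2;a=cv2.imread('pics/w6.png');cv2.imwrite('pics/w6c.png',a)"
```

```text
[ 0.14 -3.73 12.41] [-0.87 -0.05  0.75] [540.58  42.51 131.44] 20.4
[ 0.37 -4.3  11.97] [-0.85 -0.09  0.72] [540.56  42.53 131.43] 20.45
[ 0.23 -4.34 12.31] [-0.87 -0.02  0.72] [540.56  42.5  131.44] 20.5
[ 0.18 -5.06 12.65] [-0.9  -0.02  0.73] [540.58  42.48 131.43] 20.55
[ 0. -0. -1.] 98.95762276207422
caddy top []
    [562.6  39.6  -3.5] [np.float64(3.7449174428929872), np.float64(3.7449174428929797)]
seal_mid wrist []
seal_mid side [(array([360., 266.]), 0.91)]
seal_mid top []
lid_front wrist []
lid_front side [(array([364., 271.]), 0.59)]
lid_front top [(array([435., 277.]), 0.29)]
knob_grip wrist [(array([322., 338.]), 0.68)]
knob_grip side [(array([349., 246.]), 0.6)]
knob_grip top []
    [537.1  43.3 141. ] [np.float64(0.8716528714618759), np.float64(0.8716528714618227)]
```

View pics/w6c.png

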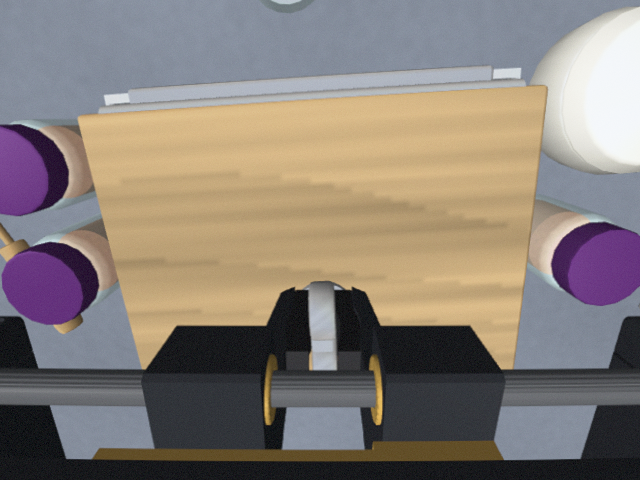

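Call:
servo_tool:
  commands:
    - [0.5, [0, -0.02, 0], [0, 0, 2]]
    - [0.5, [0, 0, 0.06], [0, 0, 0.5]]
    - [0.5, [0, 0, 0.06], [0, 0, 0]]
    - [0.5, [0, 0, 0], [0, 0, 0]]
  grip_force: 40

```text
t: 21.85
position: [540.6, 42.5, 131.8]
orientation: [[0.993, -0.114, 0.004], [-0.114, -0.993, -0.002], [0.004, 0.001, -1.0]]
force: [2.9, -4.2, 6.5]
finger_gap: 0.111
finger_force: 40.0
```

```bash
python3 f.py
```

```text
[ 2.92 -4.21  6.46] [-1.06 -0.55  0.34] [540.59  42.5  131.83] 21.85
[ 2.9  -4.28  6.74] [-0.97 -0.62  0.33] [540.58  42.47 131.84] 21.9
[ 2.25 -4.59  6.58] [-0.99 -0.55  0.37] [540.62  42.5  131.85] 21.95
[ 3.01 -4.66  7.74] [-0.94 -0.56  0.4 ] [540.6   42.48 131.82] 22.0
[ 0. -0. -1.] 96.57464626207678
```

Call:
servo_tool:
  commands:
    - [0.5, [0, -0.04, 0.04], [0, 0, 0.8]]
    - [0.5, [0, 0, 0.04], [0, 0, 0]]
    - [0.5, [0, 0, 0], [0, 0, 0]]
    - [4, [0, 0, 0], [0, 0, 0]]
    - [4, [0, 0, 0], [0, 0, 0]]
    - [4, [0, 0, 0], [0, 0, 0]]
    - [4, [0, 0, 0], [0, 0, 0]]

```text
t: 22.92
position: [538.3, 43.7, 131.7]
orientation: [[0.995, -0.1, -0.001], [-0.1, -0.995, 0.0], [-0.001, -0.0, -1.0]]
force: [0.4, 1.1, 0.8]
finger_gap: 0.454
finger_force: 0.0
```

Call:
servo_tool:
  commands:
    - [4, [0, 0, 2], [0, 0, 0]]
    - [4, [0, 0, 4], [0, 0, 0]]
    - [4, [0, 0, 5], [0, 0, 0]]
    - [4, [0, 0, 0], [0, 0, 0]]

```text
t: 23.42
position: [540.9, 43.8, 245.3]
orientation: [[0.995, -0.101, 0.008], [-0.101, -0.995, 0.001], [0.008, -0.002, -1.0]]
force: [0.4, 0.6, -0.0]
finger_gap: 0.453
finger_force: 0.0
```

```bash
python3 look.py w7|tail -12
```

```text
[562.   37.3  -4. ] [np.float64(4.5970326411673375), np.float64(4.59703264116739)]
seal_mid wrist []
seal_mid side [(array([360., 266.]), 0.8), (array([264., 320.]), 0.51)]
seal_mid top []
lid_front wrist [(array([326., 292.]), 0.77)]
lid_front side [(array([365., 268.]), 0.8)]
lid_front top []
    [492.6  48.8 119. ] [np.float64(2.023275592680129), np.float64(2.023275592680033)]
knob_grip wrist [(array([324., 244.]), 0.89)]
knob_grip side [(array([345., 249.]), 0.74)]
knob_grip top []
    [539.5  45.7 136.6] [np.float64(2.6945655617715816), np.float64(2.6945655617715394)]
```

View pics/w7.png

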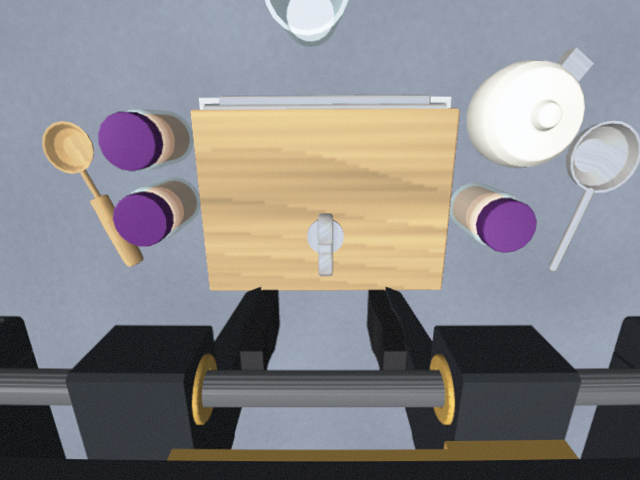

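The wing (about 325,245) is square to the front edge, the lid is down, and everything around the caddy is standing where it was.

```bash
python3 -c "
from rig import bot
print(bot.sign_off())"
```

```text
the job is handed in; nothing more can be done
None
```

I closed the caddy lid, turned the knob to its end stop and handed the job in. In the last picture, after release, the lid was down and nothing around it had moved. The judging result was not reported back, and the clamp force after release was not measured.

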